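Snap the battery-box lid shut all round

TASK

The lid of the radio's battery box is on, but its rim is still unclipped on all four sides: press the four rim sections down with your fingertips, one side at a time, until every one clicks flat. Only press: do not pick up the box or shove it along, leave the mug, hand-held radio, screwdriver and roll of tape where they are, and finish clear of everything.

Things in the scene. Friction and masses are not known exactly. Their poses are not given: they have to be found in the camera images.
- box: Battery box, loose on the dresser: dark grey plastic, 156 x 116 x 79 mm (x, y, z), about 2.3 kg, with a lighter grey lid. Origin: centre of its underside, z up; x along its long side, away from the robot at yaw 0 (yaw within 0.6 rad of that), y to the left. The lid's rim is four snap sections, one per side, reaching 82 mm (ends, along x) and 62 mm (long sides, along y) from the centre.
- lid (a point): Centre of the top of the lid's fixed middle panel (108 x 64 mm), 86 mm above the dresser. The four rim sections are hinged along its edges. An open section slopes up and outward, its outer edge about 11 mm higher than when shut; shut, its top is flush with this panel.
- rim_near (a joint): How far (rad) the rim section on the short end nearest the robot at yaw 0 (box -x) is pressed down: 0 = open, 0.36 = flat and clicked shut. Pressed near its outer edge it resists with up to about 9 N, most at about 0.06 rad; past about 0.23 rad it snaps shut by itself and stays. Let go before that, it springs open again.
- press_near (a point): Point to press: top face of the rim section on the short end nearest the robot at yaw 0 (box -x), mid-length (120 mm long), 23 mm outward of its hinge; section 30 mm wide, 5 mm thick, fine finger ridges here. It moves with the section, sinking about 8 mm to 86 mm above the dresser when shut. Its x axis points outward from the box, across the section, level while open.
- rim_far (a joint): How far (rad) the rim section on the short end away from the robot at yaw 0 (box +x) is pressed down: 0 = open, 0.36 = flat and clicked shut. Pressed near its outer edge it resists with up to about 9 N, most at about 0.06 rad; past about 0.23 rad it snaps shut by itself and stays. Let go before that, it springs open again.
- press_far (a point): Point to press: top face of the rim section on the short end away from the robot at yaw 0 (box +x), mid-length (120 mm long), 23 mm outward of its hinge; section 30 mm wide, 5 mm thick, fine finger ridges here. It moves with the section, sinking about 8 mm to 86 mm above the dresser when shut. Its x axis points outward from the box, across the section, level while open.
- rim_left (a joint): How far (rad) the rim section on the long side on the robot's left at yaw 0 (box +y) is pressed down: 0 = open, 0.36 = flat and clicked shut. Pressed near its outer edge it resists with up to about 9 N, most at about 0.06 rad; past about 0.23 rad it snaps shut by itself and stays. Let go before that, it springs open again.
- press_left (a point): Point to press: top face of the rim section on the long side on the robot's left at yaw 0 (box +y), mid-length (102 mm long), 23 mm outward of its hinge; section 30 mm wide, 5 mm thick, fine finger ridges here. It moves with the section, sinking about 8 mm to 86 mm above the dresser when shut. Its x axis points outward from the box, across the section, level while open.
- rim_right (a joint): How far (rad) the rim section on the long side on the robot's right at yaw 0 (box -y) is pressed down: 0 = open, 0.36 = flat and clicked shut. Pressed near its outer edge it resists with up to about 9 N, most at about 0.06 rad; past about 0.23 rad it snaps shut by itself and stays. Let go before that, it springs open again.
- press_right (a point): Point to press: top face of the rim section on the long side on the robot's right at yaw 0 (box -y), mid-length (102 mm long), 23 mm outward of its hinge; section 30 mm wide, 5 mm thick, fine finger ridges here. It moves with the section, sinking about 8 mm to 86 mm above the dresser when shut. Its x axis points outward from the box, across the section, level while open.
- mug: White mug, 76 mm across, 85 mm high, standing beside the box. Origin at the centre of its underside. Bystander.
- radio: Black hand-held radio standing upright, 36 x 58 x 100 mm with a stub aerial to 129 mm. Origin at the centre of its underside. Bystander.
- screwdriver: Screwdriver, about 170 mm long, lying crosswise beyond the far end of the box. Bystander.
- tape: Black roll of tape lying flat, 64 mm across, 19 mm high, on the robot's side of the box. Bystander.
Mind the look-alikes: they are no part of the job. What is meant by the box is not yellow, and is the smaller of those in its own colour.

How it is judged:
By the outcome, as a careful person would: the job done as asked, in the order asked, and still so for the second after the job is handed in, with the robot touching nothing.
It also fails if it takes over 42 s, if anything falls off the work surface, if the arm or the gripper's body presses on something with over 40 N, if the wrist force passes 120 N, or if a joint passes its speed limit or range.

ROBOT

A 6-joint arm with a two-finger parallel gripper is mounted at the origin on the work surface. World frame = base frame: x ahead of the robot, y to its left, z up, the work surface at z = 0. Lengths are in m, angles in rad, forces in N, time in s.
With the tool pointing down it reaches from about 0.35 to 0.775 m from the base axis. Payload 5.5 kg.
Tool frame: the origin (TCP) lies at the very end of the fingers, on their centre line; the grasp point (between the pads) lies 19 mm behind it; z points along the fingers, y is the line along which they close (so a half turn about z gives the same grasp; the last joint's range is limited). The gripper opens to 85 mm and grips with 20 to 120 N. Pads are 22 mm wide; open, the fingers measure 114 mm over their backs; the gripper's body (76 mm by 85 mm) begins 54 mm behind the grasp point. The pads swing forward as they close: fully open they stand 13 mm farther back than shut.
Start: joints at [-1.261, 0.313, 0.046, 1.304, 0, 1.431], TCP at [0.25, -0.518, 0.231] pointing down, gripper open.
Joint ranges: [-2.76, 2.76], [-0.86, 1.69], [-1.03, 1.26], [-2.2, 2.34], [-1.47, 1.5], [-3.14, 3.14]. Speed limits (rad/s): [2.57, 2.57, 3.14, 3.14, 3.14, 3.14].

INTERFACE

Orientations are given as a unit quaternion [w, x, y, z].
In Python, from workcell import env, cams, ticket, spotter gives the robot as it stands.
- The arm moves only by the tool jog_arm, never from a script. Its argument "increments" is a list that holds one entry, the list of rows, each a list of 7 numbers: the shift along the tool's x, y, z in units of 0.25 m (1.0 is 0.25 m), then the turn, a rotation vector about the tool's x, y, z in units of 180 degrees (1.0 is 180 degrees), then the closure in counts, from 0 (fully open) to 255 (shut). A call has 1 to 20 rows; each row shifts and turns the commanded pose from where the row before left it, along the tool's axes as they then stand; what a row does not reach is not made up. A row lasts 1/10 s, in which the tool goes at most 50 mm and 8.59 degrees, less where a joint would pass 70% of its speed; a pose out of reach is approached as far as the arm can. A call with a number of a shift or a turn outside -1 to 1 is refused whole. A call with a gripper value outside its range is refused whole. The fingers move at their own pace and stop on an object; "force" is the grip in N (left out, the last holds). Time passes only in rows, so rows that do not move let the fingers close. It gives the time, the measured TCP pose, the force, the opening and the grip force at its end, in the units of the state.
- env.get_state(): the state, without advancing time (a new reading comes with each control period).
- cams.read_camera(name): name is "side" or "top"; returns a dict with "pixels" (420x560x3 uint8, red, green, blue), "fx", "fy", "cx", "cy" (pixels), "xyz" and "attitude" of the camera in the world. Camera axes: x right, y down, z forward; pixel columns grow to the right and rows downward; lengths in m; the calibration is good to about 2 mm. A picture is of the moment at which its call begins. There is no depth.
- ticket.hand_in(): hands the job in; it is judged then, once.
Trained networks look in the newest picture that a camera, given by its name, has taken for a name from the list of things; names that differ only in an ending like _2 or _b are one class to them, and where a whole thing is asked for, a point or a joint stands for the part that bears it (a point fixed in the world has none). Each returns a list of dicts, best first, with "conf" (0 to 1); they miss things now and then, are a little off and sometimes report something else, mostly with a low value. They report only what shows in the picture. A call takes as long as a camera call. They do not tell look-alikes from the thing itself.
- spotter.find_in(target, camera): "uv" ([column, row] in pixels, amid what is visible of it).
- spotter.cut_out(target, camera): "region" (420x560 bool, what is visible of it) and "uv" ([column, row] in pixels, amid what is visible of it).
- spotter.landmark_of(target, camera): "uv" ([column, row] in pixels: a listed point, or the origin of a listed thing).
The state is a dict: "clock": time; "joint_pos": joint angles; "qvel": joint speeds; "tau": joint torques, N m; "tcp_pos": TCP position; "orientation": TCP orientation; "wrist_force": force on the tool from outside, world axes, zero at the start; "ft_torque": the same for the moment, N m; "finger_gap": finger opening in m; "grip_force": force on a finger pad.
Only numpy, scipy, OpenCV 4.12 (cv2) and the standard library are available. Lean on these libraries where they do the work, as an engineer would, in place of code of your own. Each camera call takes 0.05 s, during which the arm holds its last target. There are 200 camera calls.

## Working session

There is one attempt and no reset: what is moved stays moved. The work goes in short steps, Python scripts to look and compute and a tool call to move; the robot and the scene stay as the last step left them, time stands still between calls to the robot, and variables do not carry over. Pictures are saved under pics/ and viewed, at most 10 in all, crops included, and the job is handed in when it is done.

Besides the shell and the picture viewer there is one more tool, called after "Request:" as name(argument=value, ...) on one line, values as JSON. jog_arm: Moves the arm, as the interface text tells. Shifts and turns lie within -1 to 1; 1 stands for 0.25 m of shift or 180 degrees of turn. Its arguments: {"type":"object","properties":{"increments":{"type":"array"},"force":{"type":"number"}},"required":["increments"]}

```bash
mkdir -p pics
cat > h.py <<'E'
import numpy as np, cv2, json
from scipy.spatial.transform import Rotation as R
from workcell import env, cams, ticket, spotter
def shot(n,f=None):
    c=cams.read_camera(n)
    if f: cv2.imwrite('pics/'+f,cv2.cvtColor(c['pixels'],cv2.COLOR_RGB2BGR))
    return c
def rot(c):
    a=np.array(c['attitude'],float)
    return a if a.shape==(3,3) else R.from_quat(a[[1,2,3,0]]).as_matrix()
def onz(c,uv,z):
    d=rot(c)@np.array([(uv[0]-c['cx'])/c['fx'],(uv[1]-c['cy'])/c['fy'],1])
    p=np.array(c['xyz']); return p+d*(z-p[2])/d[2]
def proj(c,P):
    q=(np.atleast_2d(P)-np.array(c['xyz']))@rot(c)
    return np.c_[c['fx']*q[:,0]/q[:,2]+c['cx'],c['fy']*q[:,1]/q[:,2]+c['cy']]
E
python3 - <<'E'
from h import *
for n in('top','side'):
    c=shot(n,n+'0.png'); print(n,c['xyz'],c['attitude'],c['fx'],c['cx'],c['cy'])
    for t,z in(('box',0),('lid',.086),('press_near',.094),('press_far',.094),('press_left',.094),('press_right',.094),('mug',0),('radio',0),('screwdriver',0.01),('tape',0)):
        for d in spotter.landmark_of(t,n)[:4]:
            print(t,np.round(d['uv']),round(d['conf'],2),np.round(onz(c,d['uv'],z),3))
print(env.get_state())
E
```

```text
top [ 0.3768105  -0.05466484  1.04420685] [ 0.06075984 -0.69368554  0.71628717 -0.04518085] 403.43130559590855 284.81988710119714 214.62980097426757
box [363. 312.] 0.95 [ 0.282 -0.224  0.   ]
box [324. 195.] 0.81 [ 0.584 -0.139  0.   ]
box [422. 152.] 0.55 [ 0.691 -0.403  0.   ]
lid [432. 140.] 0.8 [ 0.695 -0.402  0.086]
lid [324. 194.] 0.74 [ 0.569 -0.133  0.086]
lid [370. 317.] 0.62 [ 0.277 -0.226  0.086]
lid [393. 223.] 0.41 [ 0.493 -0.291  0.086]
press_near [318. 218.] 0.97 [ 0.509 -0.116  0.094]
press_near [410. 345.] 0.73 [ 0.214 -0.309  0.094]
press_near [430. 168.] 0.73 [ 0.622 -0.389  0.094]
press_far [433. 107.] 0.98 [ 0.776 -0.408  0.094]
press_far [340. 292.] 0.91 [ 0.336 -0.157  0.094]
press_far [333. 169.] 0.79 [ 0.629 -0.155  0.094]
press_left [412. 136.] 0.95 [ 0.704 -0.352  0.094]
press_left [353. 344.] 0.78 [ 0.219 -0.181  0.094]
press_left [308. 188.] 0.65 [ 0.584 -0.093  0.094]
press_right [348. 196.] 0.93 [ 0.56  -0.187  0.094]
press_right [395. 292.] 0.82 [ 0.333 -0.285  0.094]
press_right [458. 143.] 0.81 [ 0.682 -0.46   0.094]
mug [396. 223.] 0.78 [ 0.502 -0.
[... 1500 characters left out ...]
 ]
{'clock': 1.1, 'joint_pos': array([-1.26059624e+00,  3.13221991e-01,  4.61213735e-02,  1.30358514e+00,
        3.18728984e-05,  1.43119750e+00]), 'qvel': array([ 0.00268271,  0.00089506, -0.00099837, -0.00044808, -0.00079527,
       -0.0005678 ]), 'tau': array([ 1.55364905e-04, -4.80480194e+01,  2.98816699e+01,  4.53972525e-04,
       -2.30966289e-04,  6.58028597e-06]), 'tcp_pos': array([ 0.25001989, -0.51786379,  0.23131942]), 'orientation': array([5.37238847e-05, 9.74816532e-01, 2.23008354e-01, 2.05884322e-05]), 'wrist_force': array([-0.27363307,  0.21193635, -0.01504962]), 'ft_torque': array([-0.03764298, -0.01775639, -0.00687712]), 'grip_force': 0.0, 'finger_gap': 0.08576932366532364}
```

Run:
```python
import cv2
a=cv2.imread('pics/top0.png')[80:370,230:480]
cv2.imwrite('pics/topcrop.png',cv2.resize(a,None,fx=2,fy=2,interpolation=cv2.INTER_CUBIC))
b=cv2.imread('pics/side0.png')[80:280,200:440]
cv2.imwrite('pics/sidecrop.png',cv2.resize(b,None,fx=3,fy=3,interpolation=cv2.INTER_CUBIC))
```

```text
(no output)
```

View pics/topcrop.png

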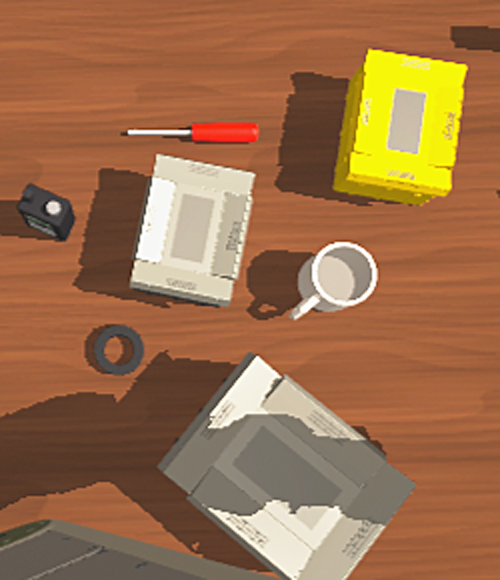

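View pics/sidecrop.png

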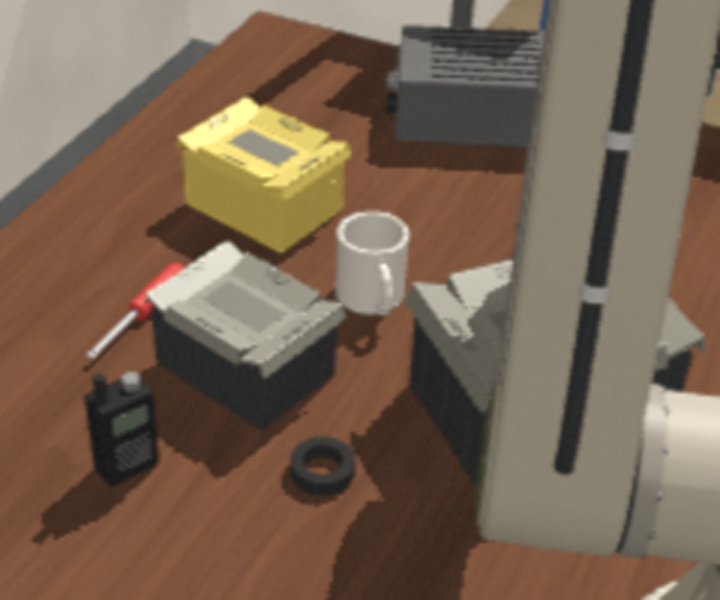

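The candidates for the box, in top-image pixels, are the small grey box (324,195), a bigger grey box (370,317) and a yellow box (432,140). I choose the small grey one at (324,195). The crops show it with all four rims sloped up, the radio to its left at (254,193), the mug to its right at (396,223), the tape at (287,256) and the screwdriver at (324,143). Next I fit its pose.

```bash
cat >> h.py <<'E'
def model(p,ds=0):
    x,y,w=p; r=R.from_euler('z',w).as_matrix()
    b=[[sx*.078,sy*.058,z] for sx in(1,-1) for sy in(1,-1) for z in(0,.079)]
    b+=[[sx*.082,sy*.060,.097] for sx in(1,-1) for sy in(1,-1)]
    b+=[[sx*.051,sy*.060,.097] for sx in(1,-1) for sy in(1,-1)]
    return np.array(b)@r.T+[x,y,0]
def world(p,q): return R.from_euler('z',p[2]).as_matrix()@np.array(q)+[p[0],p[1],0]
E
python3 - <<'E'
from h import *
from scipy.optimize import minimize,least_squares
obs=[];masks=[]
L={'lid':[0,0,.086],'press_near':[-.0755,0,.094],'press_far':[.0755,0,.094],'press_left':[0,.0535,.094],'press_right':[0,-.0535,.094],'box':[0,0,0]}
g=np.array([.567,-.138,-.25]); C={}
for n in('top','side'):
    c=shot(n);C[n]=c
    for t,q in L.items():
        for d in spotter.landmark_of(t,n):
            if np.hypot(*(proj(c,world(g,q))[0]-d['uv']))<9: obs.append((n,t,q,np.array(d['uv'])));break
    e=proj(c,world(g,[0,0,.05]))[0]
    for d in spotter.cut_out('box',n):
        if np.hypot(*(e-d['uv']))<15: masks.append((c,d['region'],n));print(n,d['conf'],d['region'].sum());break
f=lambda p:np.concatenate([proj(C[n],world(p,q))[0]-u for n,t,q,u in obs])
s=least_squares(f,g,loss='soft_l1'); print('lm',s.x.round(4)); print([(o[0],o[1],r.round(1)) for o,r in zip(obs,f(s.x).reshape(-1,2))])
def iou(p,ms):
    v=0
    for c,m,_ in ms:
        h=cv2.convexHull(proj(c,model(p)).astype(np.float32)); k=np.zeros((1680,2240),np.uint8)
        cv2.fillConvexPoly(k,np.round((h*4+1.5)*16).astype(np.int32),1,shift=4)
        k=cv2.resize(k.astype(np.float32),(560,420),interpolation=cv2.INTER_AREA)
        v-=np.minimum(k,m).sum()/np.maximum(k,m).sum()
    return v/len(ms)
for ms in([m for m in masks if m[2]=='top'],masks):
    if ms:
        r=minimize(iou,s.x,args=(ms,),method='Nelder-Mead',options=dict(initial_simplex=s.x+np.array([[0,0,0],[.01,0,0],[0,.01,0],[0,0,.08]])));print(len(ms),r.x.round(4),r.fun)
p=r.x
a=cv2.cvtColor(C['top']['pixels'],cv2.COLOR_RGB2BGR); a=cv2.resize(a[130:260,260:390],None,fx=4,fy=4)
for pp,col in((p,(0,0,255)),(s.x,(255,0,0))):
  for q in list(L.values())[:5]+[[sx*.082,sy*.06,.097] for sx in(1,-1) for sy in(1,-1)]:
    u=(proj(C['top'],world(pp,q))[0]-[260,130]+.5)*4; cv2.circle(a,tuple(int(v) for v in u),3,col,-1)
cv2.imwrite('pics/fit.png',a)
E
```

```text
top 0.76 3721
side 0.98 2576
lm [ 0.568 -0.136 -0.243]
[('top', 'lid', array([2. , 0.8])), ('top', 'press_near', array([0.4, 3.3])), ('top', 'press_far', array([ 0. , -2.4])), ('top', 'press_left', array([ 0.3, -1.5])), ('top', 'press_right', array([1.4, 5.4])), ('top', 'box', array([-1.1, -0.8])), ('side', 'lid', array([0.9, 3. ])), ('side', 'press_near', array([4.8, 0.6])), ('side', 'press_far', array([-0.9, -3.5])), ('side', 'press_left', array([-2.1,  4.2])), ('side', 'press_right', array([-1.2,  0.6])), ('side', 'box', array([-1.7,  0.5]))]
1 [ 0.569  -0.1353 -0.2367] -0.950282871723175
2 [ 0.5689 -0.136  -0.246 ] -0.9320170879364014
```

View pics/fit.png

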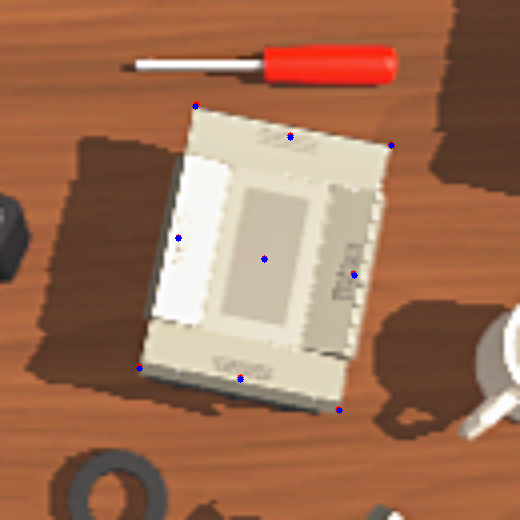

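The silhouette fit gives a box yaw of about -0.243. The visible ridges put the lid centre near (0.571,-0.1345): near ridge at crop (245,367), far ridge at (288,138), right ridge at (347,275). I move above the near press point with the fingers shut.

Request:
jog_arm(increments=[[[0.1137,-0.0725,0,0,0,0,255],[0.1137,-0.0725,0,0,0,0,255],[0.1137,-0.0725,0,0,0,0,255],[0.1137,-0.0725,0,0,0,0,255],[0.1137,-0.0725,0,0,0,0,255],[0.1137,-0.0725,0,0,0,0,255],[0.1137,-0.0725,0,0,0,0,255],[0.1137,-0.0725,0,0,0,0,255],[0.1137,-0.0725,0,0,0,0,255],[0.1137,-0.0725,0,0,0,0,255],[0.1137,-0.0725,0,0,0,0,255],[0.1137,-0.0725,0,0,0,0,255],[0.1137,-0.0725,0,0,0,0,255],[0.1137,-0.0725,0,0,0,0,255],[0,0,0,0,0,-0.0466,255],[0,0,0,0,0,-0.0466,255],[0,0,0,0,0,-0.0466,255],[0,0,0,0,0,-0.0466,255],[0,0,0,0,0,-0.0466,255],[0,0,0,0,0,-0.0466,255]]])

```text
clock: 3.9
tcp_pos: [0.4981, -0.1163, 0.2314]
orientation: [0.0, 0.786, 0.619, -0.0]
wrist_force: [0.7, 0.5, 0.3]
finger_gap: 0.0001
grip_force: 0.0
```

Request:
jog_arm(increments=[[[0,0,0.116,0,0,0,255],[0,0,0.116,0,0,0,255],[0,0,0.116,0,0,0,255],[0,0,0.116,0,0,0,255],[0,0,0.024,0,0,0,255],[0,0,0.024,0,0,0,255],[0,0,0.024,0,0,0,255],[0,0,0.024,0,0,0,255],[0,0,0,0,0,0,255]]])

```text
clock: 4.8
tcp_pos: [0.4992, -0.1168, 0.0924]
orientation: [0.001, 0.787, 0.616, 0.001]
wrist_force: [-0.7, -0.5, 6.0]
finger_gap: 0.0003
grip_force: 3.2
```

Run:
```python
from h import *
c=shot('side','s1.png'); s=env.get_state(); print(s['tcp_pos'],s['wrist_force'])
a=cv2.imread('pics/s1.png')[130:260,210:370]; cv2.imwrite('pics/s1c.png',cv2.resize(a,None,fx=4,fy=4,interpolation=cv2.INTER_CUBIC))
```

```text
[ 0.49946737 -0.11690795  0.09282087] [0.1478296  0.16965028 7.35940928]
```

View pics/s1c.png

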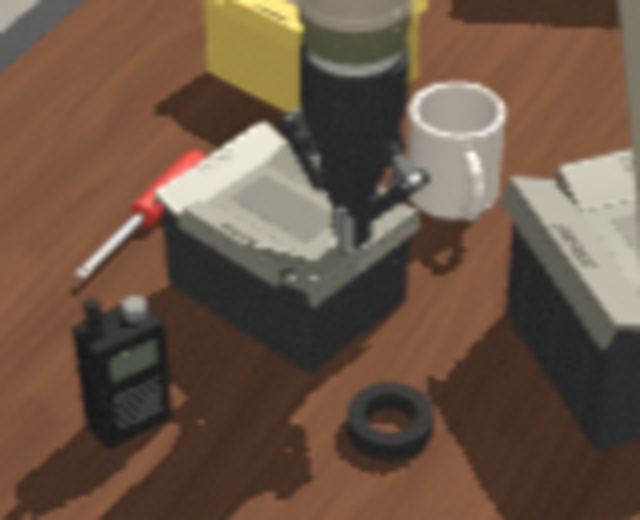

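The fingertips are on the near section at crop (350,240), with 7 N of resistance. I press on.

Request:
jog_arm(increments=[[[0,0,0.012,0,0,0,255],[0,0,0.012,0,0,0,255],[0,0,0.008,0,0,0,255],[0,0,0,0,0,0,255],[0,0,0,0,0,0,255]]])

```text
clock: 5.35
tcp_pos: [0.499, -0.1167, 0.0858]
orientation: [0.001, 0.787, 0.616, 0.001]
wrist_force: [-4.9, 2.2, 15.5]
finger_gap: 0.0
grip_force: 7.9
```

Request:
jog_arm(increments=[[[0,0,-0.06,0,0,0,255],[0,0,-0.12,0,0,0,255],[0.053,0.075,0,0,0,0,255],[0.053,0.075,0,0,0,0,255],[0.053,0.075,0,0,0,0,255],[0.053,0.075,0,0,0,0,255],[0,0,0,0,0,0,255],[0,0,0.056,0,0,0,255],[0,0,0.056,0,0,0,255],[0,0,0.02,0,0,0,255],[0,0,0.012,0,0,0,255],[0,0,0.012,0,0,0,255],[0,0,0.012,0,0,0,255],[0,0,0.012,0,0,0,255],[0,0,0,0,0,0,255],[0,0,0,0,0,0,255]]])

```text
clock: 6.95
tcp_pos: [0.5836, -0.0831, 0.0857]
orientation: [0.001, 0.788, 0.616, 0.0]
wrist_force: [-4.4, 1.9, 14.9]
finger_gap: 0.0001
grip_force: 7.4
```

Run:
```python
from h import *
c=shot('side','s2.png'); s=env.get_state(); print(s['tcp_pos'],s['wrist_force'])
a=cv2.imread('pics/s2.png')[130:260,210:370]; cv2.imwrite('pics/s2c.png',cv2.resize(a,None,fx=4,fy=4,interpolation=cv2.INTER_CUBIC))
```

```text
[ 0.58364177 -0.08306386  0.08570749] [-5.12408744  2.59522473 14.76691337]
```

View pics/s2c.png

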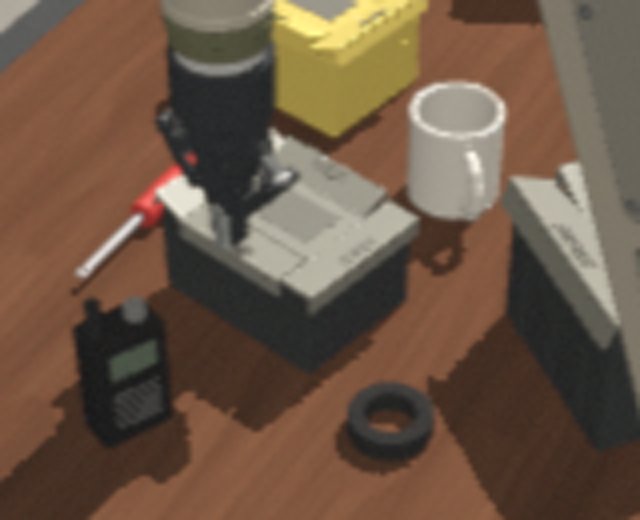

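Near (crop 360,250) and left (crop 240,240) both lie flat. Next come far, then right.

Request:
jog_arm(increments=[[[0,0,-0.06,0,0,0,255],[0,0,-0.12,0,0,0,255],[-0.053,0.075,0,0,0,0,255],[-0.053,0.075,0,0,0,0,255],[-0.053,0.075,0,0,0,0,255],[-0.053,0.075,0,0,0,0,255],[0,0,0,0,0,0,255],[0,0,0.056,0,0,0,255],[0,0,0.056,0,0,0,255],[0,0,0.02,0,0,0,255],[0,0,0.012,0,0,0,255],[0,0,0.012,0,0,0,255],[0,0,0.012,0,0,0,255],[0,0,0.012,0,0,0,255],[0,0,0,0,0,0,255],[0,0,0,0,0,0,255]]])

```text
clock: 8.6
tcp_pos: [0.6435, -0.152, 0.0858]
orientation: [0.001, 0.787, 0.616, 0.0]
wrist_force: [-3.4, 0.9, 14.8]
finger_gap: -0.0001
grip_force: 7.3
```

Request:
jog_arm(increments=[[[0,0,-0.06,0,0,0,255],[0,0,-0.12,0,0,0,255],[-0.053,-0.075,0,0,0,0,255],[-0.053,-0.075,0,0,0,0,255],[-0.053,-0.075,0,0,0,0,255],[-0.053,-0.075,0,0,0,0,255],[0,0,0,0,0,0,255],[0,0,0.056,0,0,0,255],[0,0,0.056,0,0,0,255],[0,0,0.02,0,0,0,255],[0,0,0.012,0,0,0,255],[0,0,0.012,0,0,0,255],[0,0,0.012,0,0,0,255],[0,0,0.012,0,0,0,255],[0,0,0,0,0,0,255],[0,0,0,0,0,0,255]]])

```text
clock: 10.2
tcp_pos: [0.5587, -0.1856, 0.0858]
orientation: [0.001, 0.787, 0.617, 0.0]
wrist_force: [-4.8, 1.9, 16.5]
finger_gap: -0.0002
grip_force: 8.2
```

Lift off and back away toward the robot, well clear, so the cameras can see.

Request:
jog_arm(increments=[[[0,0,-0.06,0,0,0,255],[0,0,-0.14,0,0,0,255],[0,0,-0.14,0,0,0,255],[0,0,-0.14,0,0,0,255],[0,0,-0.14,0,0,0,255],[-0.1,-0.1,0,0,0,0,255],[-0.1,-0.1,0,0,0,0,255],[-0.1,-0.1,0,0,0,0,255],[-0.1,-0.1,0,0,0,0,255],[-0.1,-0.1,0,0,0,0,255],[-0.1,-0.1,0,0,0,0,255],[-0.1,-0.05,0,0,0,0,255],[-0.1,0,0,0,0,0,255],[-0.1,0,0,0,0,0,255],[0,0,0,0,0,0,255]]])

```text
clock: 11.7
tcp_pos: [0.3459, -0.3676, 0.2379]
orientation: [0.0, 0.788, 0.615, -0.0]
wrist_force: [-0.1, 0.6, 0.2]
finger_gap: -0.0001
grip_force: 0.0
```

Run:
```python
from h import *
o=[]
for n,(r0,r1,c0,c1) in(('top',(130,270,230,430)),('side',(130,270,200,400))):
    shot(n,n+'9.png'); o.append(cv2.resize(cv2.imread(f'pics/{n}9.png')[r0:r1,c0:c1],(400,280),interpolation=cv2.INTER_CUBIC))
    o.append(cv2.resize(cv2.imread(f'pics/{n}0.png')[r0:r1,c0:c1],(400,280),interpolation=cv2.INTER_CUBIC))
cv2.imwrite('pics/end.png',np.vstack([np.hstack(o[:2]),np.hstack(o[2:])]))
```

```text
(no output)
```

View pics/end.png

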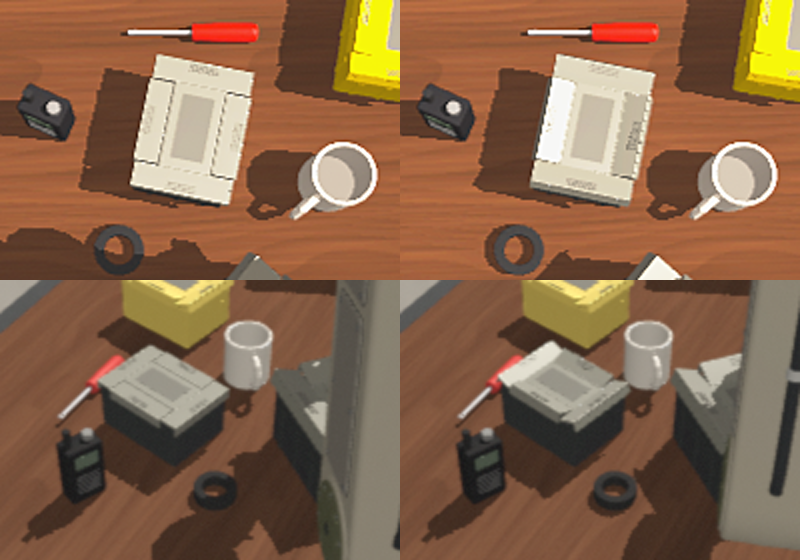

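In the after views (left column), all four sections lie flat with uniform shading, with the lid at (190,130) top and (165,385) side. The box, mug, radio, screwdriver and tape are where they were, and the arm is clear.

```bash
python3 -c "
from h import *
print(ticket.hand_in())"
```

```text
the job is handed in; nothing more can be done
None
```

I pressed all four rim sections of the small grey battery box down flat, as the final pictures show; the box and the bystanders look unmoved, the arm is clear, and the job was handed in at about 12 s.

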